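Set and lock the pressure screw of a small printing press

TASK

On the small block-printing press, the left-hand pressure screw (as seen from the robot) has been left slack and its lock nut run up. Wind that screw down clockwise by its cross bar until you feel its foot bear snugly, finger-tight, on the roller's bearing block; then swing the two-armed lock nut below it clockwise, down the same screw, until it jams firmly hand-tight against the bridge, so that the setting is locked. Force neither of them, and leave the things on the desk where they are.

Things in the scene. Friction and masses are not known exactly. Their poses are not given: they have to be found in the camera images.
- press: small printing press, fixed: grey frame 124 x 250 mm, two cheeks with a steel roller between, a flat bed, a star wheel at its right end. Origin on the desk under its middle; x along the bed, away from the robot, y along the roller to the left, z up. On each cheek a bridge, top at z 130 mm, 100 mm left or right of the middle, with an upright screw. The right one is already locked and does not move
- screw_axis (a point): point on the left screw's axis on the top face of the bridge's bush, 134 mm above the desk; fixed to the press, axes as the press. The lock nut's underside comes here when home
- pressure_screw: the left pressure screw, upright, one piece with its head and cross bar. Origin at the centre of its foot's underside, z up. Shaft 16 mm thick, steel head 25 mm wide from 68 to 92 mm up, through it an 8 mm bar along the screw's own y with 14 mm black balls at its ends. Turns about z; clockwise from above lowers it, 6 mm a turn. It starts 1.3 to 2.6 mm above the bearing block
- bar_ball (a point): centre of the ball at the +y end of the screw's cross bar: 36 mm from the axis, 81 mm above the foot; another ball opposite. A push of 2 N across the bar at a ball turns it freely. Once the foot bears, its load grows about 50 N a rad: 6 N of push, felt while turning slowly, is snug (22 N on the foot); 3 N (6 N) is slack, 9 N (40 N) forced. At rest the push fades, the threads hold
- jam_nut: the lock nut on the left screw, below the bar: steel, 38 mm wide, 16 mm thick, with two 8 mm arms along its own y that rise outwards to 16 mm black balls. Origin at the centre of its underside, z up. Turns about z; clockwise from above lowers it, 6 mm a turn. It starts 1.5 to 2.7 mm above the bridge's bush and keeps its place while only the screw turns, as the screw does while only the nut turns
- nut_ball (a point): centre of the ball on the lock nut's +y arm: 62 mm from the axis, 18 mm above the nut's underside; another ball opposite. A push of 1.2 N across the arm at a ball turns it freely. Once home, the load on the bridge grows about 70 N a rad: 6 N of push, felt while turning slowly, is firmly hand-tight (35 N on the bridge); 3 N (12 N) is loose, 8.5 N (52 N) forced. It stays where it is left
- bridge: the left-hand bridge, seated on its cheek: grey bar 104 x 42 x 22 mm with a steel bush in its middle whose 4 mm thick, 41 mm wide flange stands on top. Origin at the centre of its underside, on the screw's axis, axes as the press. The lock nut jams against the flange's top face, 26 mm above the origin
- roller: upper roller, 40 mm in diameter, 162 mm long along y, with a dark bearing block 47 x 30 x 40 mm at each end, held loosely inside the cheeks; it rests on the printing block by its weight. Origin 20 mm under its middle, axes as the press; the left screw's foot comes down on the left block's top, 40 mm above the origin
- eraser: eraser in a card sleeve, 20 x 42 x 12 mm, lying left of the press; origin under its middle. Leave it alone
- folding_stick: boxwood folding stick, 9 x 176 x 8 mm, lying on the mat behind the press; origin under its middle. Leave it alone
- pin_tub: round open tub of push pins, 55 mm wide, 30 mm high; origin under its middle. Leave it alone
- tape_roll: roll of brown packing tape lying flat on the mat, 96 mm wide, 48 mm high; origin under its middle. Leave it alone
Mind the look-alikes: they are no part of the job. There is more than one size of the bridge; the job needs the larger.

How it is judged:
By the outcome, as a careful person would: the job done as asked, in the order asked, and still so for the second after the job is handed in, with the robot touching nothing.
It also fails if it takes over 67 s, if anything falls off the work surface, if the arm or the gripper's body presses on something with over 40 N, if the wrist force passes 120 N, or if a joint passes its speed limit or range.

ROBOT

A 6-joint arm with a two-finger parallel gripper is mounted at the origin on a cart in front of the work surface, level with it; the furniture and walls round the work are solid. World frame = base frame: x ahead of the robot, y to its left, z up, the work surface at z = 0. Lengths are in m, angles in degrees, forces in N, time in s.
With the tool pointing down it reaches from about 0.3 to 0.75 m from the base axis. Payload 8.5 kg.
Tool frame: the origin (TCP) lies between the finger pads; the fingertips stand 19 mm ahead of it and the grasp point (between the pads) is the TCP; z points along the fingers, y is the line along which they close (so a half turn about z gives the same grasp; the last joint's range is limited). The gripper opens to 85 mm and grips with 20 to 120 N. Pads are 22 mm wide; open, the fingers measure 114 mm over their backs; the gripper's body (76 mm by 85 mm) begins 54 mm behind the grasp point. The pads swing forward as they close: fully open they stand 13 mm farther back than shut.
Start: joints at [-77.252, 21.807, 74.336, -0, 83.858, -12.336], TCP at [0.233, -0.498, 0.25] pointing down, gripper open.
Joint ranges: [-178.18, 178.18], [-50.72, 133.34], [12.68, 142.11], [-81.47, 261.47], [9.98, 163.14], [-165.26, 165.26]. Speed limits (degrees/s): [136.94, 136.94, 180, 180, 180, 180].

INTERFACE

Orientations are given as a 3x3 rotation matrix whose columns are the frame's x, y, z axes.
In Python, from rig import env, optics gives the robot as it stands.
- The arm moves only by the tool arm_command, never from a script. Its argument "commands" is one flat list of numbers, 7 for each row, row after row: the closure, from -1 (fully open) to 1 (shut), so that 0 is half open, then the shift along the tool's x, y, z as a fraction of full scale, then the turn, a rotation vector about the tool's x, y, z as a fraction of full scale. A call has 1 to 12 rows; each row is the pose to reach, as a shift and turn from the pose commanded when the call began, along the tool's axes at that moment; what a row does not reach only later rows make up. Full scale, the value 1, is 500 mm for a shift and 120 degrees for a turn. A row lasts 1/12 s, in which the tool goes at most 41.7 mm and 7.16 degrees, less where a joint would pass 70% of its speed; a pose out of reach is approached as far as the arm can. A call with a number of a shift or a turn outside -1 to 1 is refused whole. A call with a gripper value outside its range is refused whole. The fingers move at their own pace and stop on an object; "newtons" is the grip in N (left out, the last holds). Time passes only in rows, so rows that repeat a pose let the fingers close. It gives the time, the measured TCP pose, the force, the opening and the grip force at its end, in the units of the state.
- env.observe(): the state, without advancing time (a new reading comes with each control period).
- optics.get_image(name): name is "side" or "top" or "wrist"; returns a dict with "image" (384x512x3 uint8, red, green, blue), "intrinsics" (3x3 intrinsics, pixels), "origin" and "orientation" of the camera in the world; the wrist camera has in their place "tool_from_camera" (4x4, takes a point from camera to tool coordinates, whose origin is the TCP and whose axes are the flange's). Camera axes: x right, y down, z forward; pixel columns grow to the right and rows downward; lengths in m; the calibration is good to about 2 mm. A picture is of the moment at which its call begins: read the wrist's pose just before it. There is no depth.
- env.close_job(): hands the job in; it is judged then, once.
The state is a dict: "time_s": time; "q": joint angles; "qvel": joint speeds; "joint_efforts": joint torques, N m; "position": TCP position; "tool_rot": TCP orientation; "ft_force": force on the tool from outside, world axes, zero at the start; "wrist_torque": the same for the moment, N m; "grip_width": finger opening in m; "gripper_force": force on a finger pad.
Only numpy, scipy, OpenCV 4.12 (cv2) and the standard library are available. Lean on these libraries where they do the work, as an engineer would, in place of code of your own. Each camera call takes 0.05 s, during which the arm holds its last target. There are 200 camera calls.

## Working session

There is one attempt and no reset: what is moved stays moved. The work goes in short steps, Python scripts to look and compute and a tool call to move; the robot and the scene stay as the last step left them, time stands still between calls to the robot, and variables do not carry over. Pictures are saved under pics/ and viewed, at most 10 in all, crops included, and the job is handed in when it is done.

Besides the shell and the picture viewer there is one more tool, called after "Emit:" by a JSON object that holds its "method" and its "body", one argument or row to a line. arm_command: Moves the arm, as the interface text tells. Shift numbers are shares of 500 mm and turn numbers shares of 120 degrees, none past 1 either way. Its arguments: {"type":"object","properties":{"commands":{"type":"array","items":{"type":"number"}},"newtons":{"type":"number"}},"required":["commands"]}

```bash
ls; mkdir -p pics; python3 - <<'E'
from rig import env, optics
import cv2
s=env.observe(); print(s)
for n in ("side","top"):
    d=optics.get_image(n); cv2.imwrite(f"pics/{n}0.png",d["image"][:,:,::-1])
    print(n,d["intrinsics"],d["origin"],d["orientation"])
E
```

```text
pics
{'time_s': 0.0, 'q': array([-7.72508216e+01,  2.18393303e+01,  7.43839475e+01,  1.75930939e-04,
        8.38606951e+01, -1.23351466e+01]), 'qvel': array([-0.04527642, -0.10560465,  0.06148448, -0.00434824,  0.0383484 ,
       -0.00865697]), 'joint_efforts': array([ 2.24148593e-03, -4.48455119e+01, -2.31276673e+01, -6.92760477e-05,
        4.78939895e-03, -4.80018883e-06]), 'position': array([ 0.23311558, -0.49785112,  0.24973208]), 'tool_rot': array([[ 9.05685009e-01,  4.23951131e-01, -3.20456264e-04],
       [ 4.23951134e-01, -9.05683935e-01,  1.43014139e-03],
       [ 3.16077971e-04, -1.43111542e-03, -9.99998926e-01]]), 'ft_force': array([ 0.73125675, -0.23556035,  0.32774085]), 'wrist_torque': array([-0.03914507,  0.05311194,  0.00035851]), 'gripper_force': 0.0, 'grip_width': 0.08549075894214152}
side [[483.25579862   0.         255.77962927]
 [  0.         483.25579862 197.23627344]
 [  0.           0.           1.        ]] [0.46113201 0.83713106 0.56571018] [[-0.97874689 -0.11137125  0.17219457]
 [-0.20377728  0.43398026 -0.8775739 ]
 [ 0.02300746 -0.89401207 -0.44745176]]
top [[349.31061872   0.         258.03166182]
 [  0.         349.31061872 186.86144479]
 [  0.           0.           1.        ]] [ 0.52027442 -0.00589592  0.96452913] [[ 0.02424073 -0.99368037  0.10959798]
 [-0.99942665 -0.02149568  0.0261592 ]
 [-0.023638   -0.11016926 -0.99363171]]
```

View pics/side0.png

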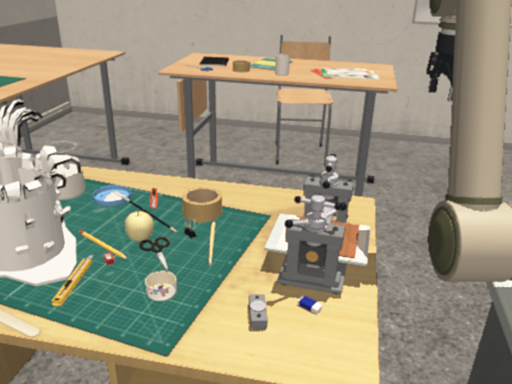

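View pics/top0.png

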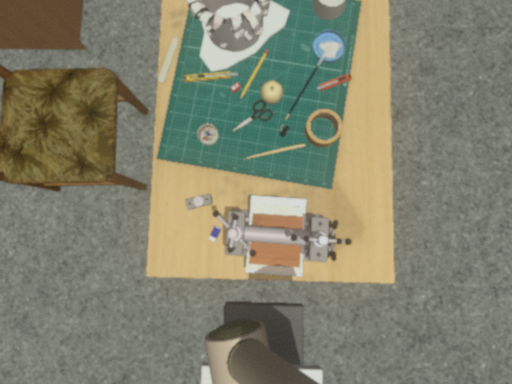

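The top view shows the press at about (275,237), with the left screw near (235,235) and the nut's arms running to about (215,211). The loose small bridge at (199,201) is a decoy. I'll enlarge both views.

```bash
python3 - <<'E'
import cv2,numpy as np
t=cv2.imread("pics/top0.png")[195:275,190:290]; s=cv2.imread("pics/side0.png")[180:300,260:380]
a=cv2.resize(t,None,fx=8,fy=8,interpolation=cv2.INTER_CUBIC)[:600]
b=cv2.resize(s,None,fx=5,fy=5,interpolation=cv2.INTER_CUBIC)
cv2.imwrite("pics/topc.png",a);cv2.imwrite("pics/sidec.png",b)
E
```

```text
(no output)
```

View pics/topc.png

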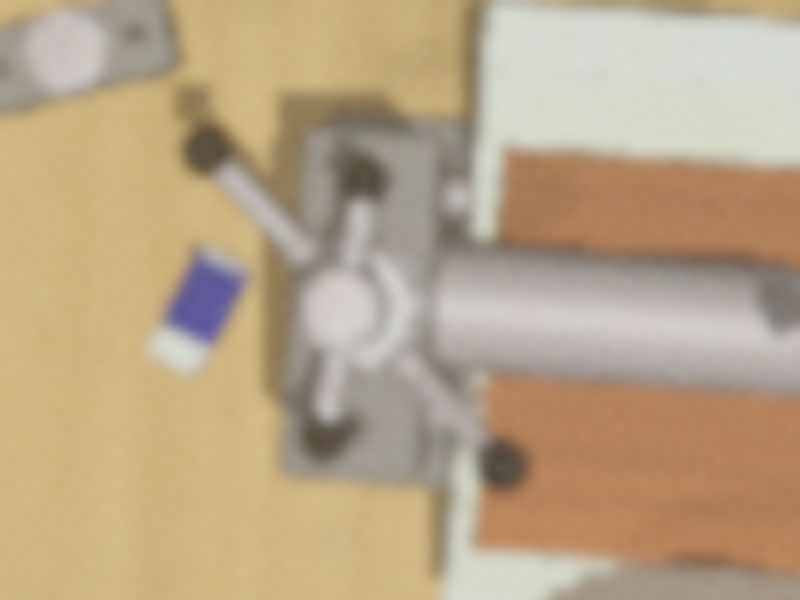

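View pics/sidec.png

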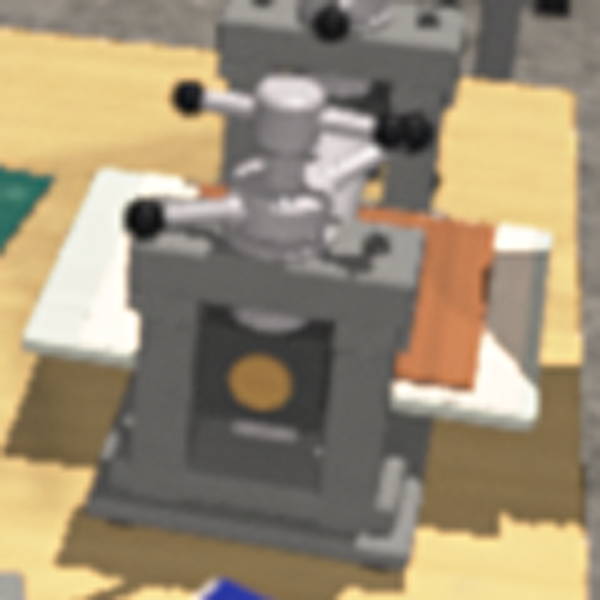

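```bash
cat > h.py <<'E'
import numpy as np
K={'side':(483.25579862,255.77962927,197.23627344),'top':(349.31061872,258.03166182,186.86144479)}
O={'side':np.array([0.46113201,0.83713106,0.56571018]),'top':np.array([0.52027442,-0.00589592,0.96452913])}
R={'side':np.array([[-0.97874689,-0.11137125,0.17219457],[-0.20377728,0.43398026,-0.8775739],[0.02300746,-0.89401207,-0.44745176]]),
'top':np.array([[0.02424073,-0.99368037,0.10959798],[-0.99942665,-0.02149568,0.0261592],[-0.023638,-0.11016926,-0.99363171]])}
def ray(n,u,v):
    f,cx,cy=K[n]; return R[n]@np.array([(u-cx)/f,(v-cy)/f,1])
def tri(a,b):
    d1,d2=ray('top',*a),ray('side',*b); A=np.c_[d1,-d2]
    t=np.linalg.lstsq(A,O['side']-O['top'],rcond=None)[0]
    p,q=O['top']+t[0]*d1,O['side']+t[1]*d2; return (p+q)/2,np.linalg.norm(p-q)
def onz(n,uv,z):
    d=ray(n,*uv); return O[n]+d*(z-O[n][2])/d[2]
T=lambda x,y:(190-.5+(x+.5)/8,195-.5+(y+.5)/8)
S=lambda x,y:(260-.5+(x+.5)/5,180-.5+(y+.5)/5)
E
python3 - <<'E'
from h import *
np.set_printoptions(precision=4,suppress=True)
print('nut1',tri(T(208,147),S(146,217)),onz('top',T(208,147),.154),onz('side',S(146,217),.154))
for s in((395,132),(412,132)):
  print('nut2',tri(T(502,464),S(*s)),onz('top',T(502,464),.154),'scr2',tri(T(326,437),S(*s)))
print('scr1',tri(T(361,180),S(189,97)))
print('head',tri(T(341,307),S(290,92)))
for z in(.19,.2):print(z,onz('top',T(361,180),z),onz('top',T(326,437),z),onz('side',S(189,97),z))
# side bridge edge top corners
print([onz('side',S(*p),.13) for p in((132,247),(424,265))])
print([onz('top',T(*p),.13) for p in((283,472),(305,118),(443,127))])
E
```

```text
nut1 (array([0.5453, 0.1125, 0.1539]), np.float64(0.0025620498933037424)) [0.5466 0.1126 0.154 ] [0.544  0.1127 0.154 ]
nut2 (array([0.4607, 0.025 , 0.1532]), np.float64(0.005216810179088837)) [0.4582 0.0249 0.154 ] scr2 (array([0.4646, 0.0732, 0.1773]), np.float64(0.0028973700583882))
nut2 (array([0.4576, 0.0249, 0.1537]), np.float64(0.000997360429402244)) [0.4582 0.0249 0.154 ] scr2 (array([0.4617, 0.0731, 0.1778]), np.float64(0.008741581324091089))
scr1 (array([0.5371, 0.0656, 0.1782]), np.float64(0.0009155939066220077))
head (array([0.5016, 0.0693, 0.1865]), np.float64(0.0013453195954402004))
0.19 [0.5373 0.0645 0.19  ] [0.467  0.0719 0.19  ] [0.5344 0.089  0.19  ]
0.2 [0.5371 0.0636 0.2   ] [0.4676 0.0709 0.2   ] [0.5324 0.1089 0.2   ]
[array([0.5506, 0.0933, 0.13  ]), array([0.4479, 0.0806, 0.13  ])]
[array([0.4523, 0.0903, 0.13  ]), array([0.5567, 0.0874, 0.13  ]), array([0.555, 0.046, 0.13 ])]
```

Measured: axis at about (0.5015, 0.069), screw balls at z 0.178 with the bar along 174°, and nut balls at z 0.154 along 45°. These agree with the given sizes. I'll move to the near screw ball and straddle it with the fingers.

Emit:
{"method": "arm_command", "body": {
  "commands": [0.35,0.9,-0.84,0,0,0,-0.7,0.35,0.9,-0.84,0,0,0,-0.7,0.35,0.9,-0.84,0,0,0,-0.7,0.35,0.9,-0.84,0,0,0,-0.7,0.35,0.9,-0.84,0,0,0,-0.7,0.35,0.9,-0.84,0,0,0,-0.7,0.35,0.9,-0.84,0,0,0,-0.7,0.35,0.9,-0.84,0,0,0,-0.7,0.35,0.9,-0.84,0,0,0,-0.7,0.35,0.9,-0.84,0,0,0,-0.7,0.35,0.9,-0.84,0,0,0,-0.7,0.35,0.9,-0.84,0,0,0,-0.7]
}}

```text
time_s: 1.1
position: [0.4197, -0.032, 0.2503]
tool_rot: [[-0.333, 0.943, -0.0], [0.943, 0.333, -0.0], [-0.0, -0.0, -1.0]]
ft_force: [1.3, -1.6, 1.2]
grip_width: 0.0276
gripper_force: 0.0
```

Emit:
{"method": "arm_command", "body": {
  "commands": [0.35,0.17,0.15,0,0,0,-0.54,0.35,0.17,0.15,0,0,0,-0.54,0.35,0.17,0.15,0,0,0,-0.54,0.35,0.17,0.15,0,0,0,-0.54,0.35,0.17,0.15,0,0,0,-0.54,0.35,0.17,0.15,0,0,0,-0.54,0.35,0.17,0.15,0,0,0,-0.54,0.35,0.17,0.15,0,0,0,-0.54,0.35,0.17,0.15,0,0,0,-0.54,0.35,0.17,0.15,0,0,0,-0.54,0.35,0.17,0.15,0,0,0,-0.54,0.35,0.17,0.15,0,0,0,-0.54]
}}

```text
time_s: 2.1
position: [0.4626, 0.0707, 0.2502]
tool_rot: [[-0.994, 0.11, -0.0], [0.11, 0.994, 0.0], [0.0, 0.0, -1.0]]
ft_force: [0.2, -0.1, -0.7]
grip_width: 0.0278
gripper_force: 0.0
```

```bash
python3 - <<'E'
from rig import env, optics
import cv2,numpy as np
np.set_printoptions(precision=4,suppress=True)
s=env.observe(); print(s['position'],s['tool_rot'],s['q'],s['ft_force'])
d=optics.get_image("wrist"); cv2.imwrite("pics/w1.png",d["image"][:,:,::-1]); print(d["intrinsics"],d["tool_from_camera"])
E
```

```text
[0.4626 0.0707 0.2502] [[-0.9939  0.1101 -0.0004]
 [ 0.1101  0.9939  0.0001]
 [ 0.0004  0.     -1.    ]] [ -5.8551  13.5726  86.6294   0.0015  79.82   -89.5332] [ 0.1979 -0.1118 -0.7324]
[[274.8682   0.     252.7795]
 [  0.     274.8682 183.6492]
 [  0.       0.       1.    ]] [[ 0.0005 -0.9465 -0.3228  0.0824]
 [ 1.      0.0007 -0.0004 -0.    ]
 [ 0.0006 -0.3228  0.9465 -0.1229]
 [ 0.      0.      0.      1.    ]]
```

View pics/w1.png

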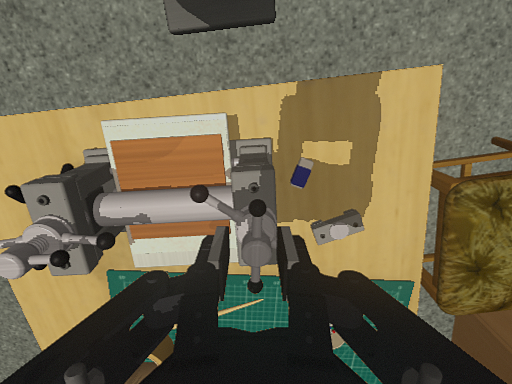

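The wrist view shows the near screw ball at (257,208), the far ball at (255,287) and the nut's right-hand ball at (199,194). I'll check these against the earlier measurements.

```bash
python3 - <<'E'
import numpy as np
M=np.array([[0.0005,-0.9465,-0.3228,0.0824],[1,0.0007,-0.0004,0],[0.0006,-0.3228,0.9465,-0.1229]])
R=np.array([[-0.9939,0.1101,-0.0004],[0.1101,0.9939,0.0001],[0.0004,0,-1]]);p=np.array([0.4626,0.0707,0.2502])
for u,v,z in((257,208,.178),(255,287,.178),(199,194,.154)):
    d=R@M[:,:3]@np.array([(u-252.78)/274.87,(v-183.65)/274.87,1]); o=p+R@M[:,3]
    print(o+d*(z-o[2])/d[2])
E
```

```text
[0.46692748 0.07343541 0.178     ]
[0.54034672 0.06398004 0.178     ]
[0.45917535 0.02483066 0.154     ]
```

Emit:
{"method": "arm_command", "body": {
  "commands": [0.35,-0.003,0.005,0.03,0,0,0,0.35,-0.003,0.005,0.06,0,0,0,0.35,-0.003,0.005,0.09,0,0,0,0.35,-0.003,0.005,0.11,0,0,0,0.35,-0.003,0.005,0.126,0,0,0,0.35,-0.003,0.005,0.126,0,0,0,0.35,-0.003,0.005,0.126,0,0,0]
}}

```text
time_s: 2.73
position: [0.4645, 0.073, 0.1874]
tool_rot: [[-0.994, 0.107, -0.0], [0.107, 0.994, 0.0], [0.0, 0.0, -1.0]]
ft_force: [0.6, 0.3, -0.6]
grip_width: 0.0278
gripper_force: 0.0
```

```bash
cat > arc.py <<'E'
import sys;from math import *
g,r,tot,n=map(float,sys.argv[1:]);n=int(n)
print(', '.join(f"{g:g}, {r*(cos(a)-1)/500:.4f}, {r*sin(a)/500:.4f}, {6*degrees(a)/360/500:.4f}, 0, 0, {degrees(a)/120:.4f}" for a in (radians(tot*k/n) for k in range(1,n+1))))
E
python3 arc.py .35 38 42 12; python3 arc.py .35 38 12 12;python3 arc.py .35 38 6 12
```

```text
0.35, -0.0001, 0.0046, 0.0001, 0, 0, 0.0292, 0.35, -0.0006, 0.0093, 0.0002, 0, 0, 0.0583, 0.35, -0.0013, 0.0138, 0.0003, 0, 0, 0.0875, 0.35, -0.0023, 0.0184, 0.0005, 0, 0, 0.1167, 0.35, -0.0035, 0.0229, 0.0006, 0, 0, 0.1458, 0.35, -0.0050, 0.0272, 0.0007, 0, 0, 0.1750, 0.35, -0.0068, 0.0315, 0.0008, 0, 0, 0.2042, 0.35, -0.0089, 0.0357, 0.0009, 0, 0, 0.2333, 0.35, -0.0112, 0.0397, 0.0011, 0, 0, 0.2625, 0.35, -0.0137, 0.0436, 0.0012, 0, 0, 0.2917, 0.35, -0.0165, 0.0473, 0.0013, 0, 0, 0.3208, 0.35, -0.0195, 0.0509, 0.0014, 0, 0, 0.3500
0.35, -0.0000, 0.0013, 0.0000, 0, 0, 0.0083, 0.35, -0.0000, 0.0027, 0.0001, 0, 0, 0.0167, 0.35, -0.0001, 0.0040, 0.0001, 0, 0, 0.0250, 0.35, -0.0002, 0.0053, 0.0001, 0, 0, 0.0333, 0.35, -0.0003, 0.0066, 0.0002, 0, 0, 0.0417, 0.35, -0.0004, 0.0079, 0.0002, 0, 0, 0.0500, 0.35, -0.0006, 0.0093, 0.0002, 0, 0, 0.0583, 0.35, -0.0007, 0.0106, 0.0003, 0, 0, 0.0667, 0.35, -0.0009, 0.0119, 0.0003, 0, 0, 0.0750, 0.35, -0.0012, 0.0132, 0.0003, 0, 0, 0.0833, 0.35, -0.0014, 0.0145, 0.0004, 0, 0, 0.0917, 0.35, -0.0017, 0.0158, 0.0004, 0, 0, 0.1000
0.35, -0.0000, 0.0007, 0.0000, 0, 0, 0.0042, 0.35, -0.0000, 0.0013, 0.0000, 0, 0, 0.0083, 0.35, -0.0000, 0.0020, 0.0001, 0, 0, 0.0125, 0.35, -0.0000, 0.0027, 0.0001, 0, 0, 0.0167, 0.35, -0.0001, 0.0033, 0.0001, 0, 0, 0.0208, 0.35, -0.0001, 0.0040, 0.0001, 0, 0, 0.0250, 0.35, -0.0001, 0.0046, 0.0001, 0, 0, 0.0292, 0.35, -0.0002, 0.0053, 0.0001, 0, 0, 0.0333, 0.35, -0.0002, 0.0060, 0.0001, 0, 0, 0.0375, 0.35, -0.0003, 0.0066, 0.0002, 0, 0, 0.0417, 0.35, -0.0003, 0.0073, 0.0002, 0, 0, 0.0458, 0.35, -0.0004, 0.0079, 0.0002, 0, 0, 0.0500
```

Emit:
{"method": "arm_command", "body": {
  "commands": [0.35,-0.0001,0.0046,0,0,0,0.029,0.35,-0.0006,0.0093,0,0,0,0.058,0.35,-0.0013,0.0138,0,0,0,0.0875,0.35,-0.0023,0.0184,0,0,0,0.117,0.35,-0.0035,0.0229,0,0,0,0.146,0.35,-0.005,0.0272,0,0,0,0.175,0.35,-0.0068,0.0315,0,0,0,0.204,0.35,-0.0089,0.0357,0.001,0,0,0.233,0.35,-0.0112,0.0397,0.001,0,0,0.2625,0.35,-0.0137,0.0436,0.001,0,0,0.292,0.35,-0.0165,0.0473,0.001,0,0,0.321,0.35,-0.0195,0.0509,0.0014,0,0,0.35]
}}

```text
time_s: 3.73
position: [0.4772, 0.0971, 0.1875]
tool_rot: [[-0.665, 0.747, 0.001], [0.747, 0.665, -0.001], [-0.001, 0.001, -1.0]]
ft_force: [-0.6, -1.6, 1.0]
grip_width: 0.0276
gripper_force: 0.8
```

Emit:
{"method": "arm_command", "body": {
  "commands": [0.35,-0.0001,0.0046,0,0,0,0.029,0.35,-0.0006,0.0093,0,0,0,0.058,0.35,-0.0013,0.0138,0,0,0,0.0875,0.35,-0.0023,0.0184,0,0,0,0.117,0.35,-0.0035,0.0229,0,0,0,0.146,0.35,-0.005,0.0272,0,0,0,0.175,0.35,-0.0068,0.0315,0,0,0,0.204,0.35,-0.0089,0.0357,0.001,0,0,0.233,0.35,-0.0112,0.0397,0.001,0,0,0.2625,0.35,-0.0137,0.0436,0.001,0,0,0.292,0.35,-0.0165,0.0473,0.001,0,0,0.321,0.35,-0.0195,0.0509,0.0014,0,0,0.35]
}}

```text
time_s: 4.73
position: [0.5024, 0.1069, 0.1867]
tool_rot: [[0.006, 1.0, 0.001], [1.0, -0.006, -0.0], [-0.0, 0.001, -1.0]]
ft_force: [-1.8, -0.4, 0.2]
grip_width: 0.0278
gripper_force: 0.8
```

Emit:
{"method": "arm_command", "body": {
  "commands": [0.35,0,0.0013,0,0,0,0.0083,0.35,0,0.0027,0,0,0,0.0167,0.35,-0.0001,0.004,0,0,0,0.025,0.35,-0.0002,0.0053,0,0,0,0.0333,0.35,-0.0003,0.0066,0,0,0,0.0417,0.35,-0.0004,0.0079,0,0,0,0.05,0.35,-0.0006,0.0093,0,0,0,0.0583,0.35,-0.0007,0.0106,0,0,0,0.0667,0.35,-0.0009,0.0119,0,0,0,0.075,0.35,-0.0012,0.0132,0,0,0,0.0833,0.35,-0.0014,0.0145,0,0,0,0.0917,0.35,-0.0017,0.0158,0,0,0,0.1]
}}

```text
time_s: 5.73
position: [0.5102, 0.1061, 0.1859]
tool_rot: [[0.212, 0.977, -0.0], [0.977, -0.212, 0.0], [0.0, -0.0, -1.0]]
ft_force: [-1.0, -0.0, 0.6]
grip_width: 0.0281
gripper_force: 0.9
```

Emit:
{"method": "arm_command", "body": {
  "commands": [0.35,0,0.0013,0,0,0,0.0083,0.35,0,0.0027,0,0,0,0.0167,0.35,-0.0001,0.004,0,0,0,0.025,0.35,-0.0002,0.0053,0,0,0,0.0333,0.35,-0.0003,0.0066,0,0,0,0.0417,0.35,-0.0004,0.0079,0,0,0,0.05,0.35,-0.0006,0.0093,0,0,0,0.0583,0.35,-0.0007,0.0106,0,0,0,0.0667,0.35,-0.0009,0.0119,0,0,0,0.075,0.35,-0.0012,0.0132,0,0,0,0.0833,0.35,-0.0014,0.0145,0,0,0,0.0917,0.35,-0.0017,0.0158,0,0,0,0.1]
}}

```text
time_s: 6.73
position: [0.5177, 0.1036, 0.1859]
tool_rot: [[0.41, 0.912, -0.0], [0.912, -0.41, 0.0], [-0.0, -0.0, -1.0]]
ft_force: [-2.7, -0.2, 0.2]
grip_width: 0.0277
gripper_force: 1.2
```

Emit:
{"method": "arm_command", "body": {
  "commands": [0.35,0,0.0013,0,0,0,0.0083,0.35,0,0.0027,0,0,0,0.0167,0.35,-0.0001,0.004,0,0,0,0.025,0.35,-0.0002,0.0053,0,0,0,0.0333,0.35,-0.0003,0.0066,0,0,0,0.0417,0.35,-0.0004,0.0079,0,0,0,0.05,0.35,-0.0006,0.0093,0,0,0,0.0583,0.35,-0.0007,0.0106,0,0,0,0.0667,0.35,-0.0009,0.0119,0,0,0,0.075,0.35,-0.0012,0.0132,0,0,0,0.0833,0.35,-0.0014,0.0145,0,0,0,0.0917,0.35,-0.0017,0.0158,0,0,0,0.1]
}}

```text
time_s: 7.73
position: [0.5246, 0.0997, 0.1859]
tool_rot: [[0.591, 0.807, -0.0], [0.807, -0.591, 0.0], [-0.0, -0.0, -1.0]]
ft_force: [-3.9, 1.4, -1.5]
grip_width: 0.0279
gripper_force: 1.5
```

Emit:
{"method": "arm_command", "body": {
  "commands": [0.35,0,0.0013,0,0,0,0.0083,0.35,0,0.0027,0,0,0,0.0167,0.35,-0.0001,0.004,0,0,0,0.025,0.35,-0.0002,0.0053,0,0,0,0.0333,0.35,-0.0003,0.0066,0,0,0,0.0417,0.35,-0.0004,0.0079,0,0,0,0.05]
}}

```text
time_s: 8.23
position: [0.5276, 0.0972, 0.1858]
tool_rot: [[0.672, 0.741, -0.0], [0.741, -0.672, 0.0], [-0.0, -0.0, -1.0]]
ft_force: [-4.8, 0.7, -1.1]
grip_width: 0.0277
gripper_force: 2.0
```

Emit:
{"method": "arm_command", "body": {
  "commands": [0.35,0,0.0013,0,0,0,0.0083,0.35,0,0.0027,0,0,0,0.0167,0.35,-0.0001,0.004,0,0,0,0.025]
}}

```text
time_s: 8.48
position: [0.529, 0.0958, 0.1858]
tool_rot: [[0.71, 0.704, -0.0], [0.704, -0.71, 0.0], [-0.0, -0.0, -1.0]]
ft_force: [-4.7, 1.8, -2.7]
grip_width: 0.0276
gripper_force: 2.2
```

Emit:
{"method": "arm_command", "body": {
  "commands": [0.35,0,0.0007,0,0,0,0.0042,0.35,0,0.0013,0,0,0,0.0083,0.35,0,0.002,0,0,0,0.0125,0.35,-0.0001,0.0027,0,0,0,0.0167]
}}

```text
time_s: 8.82
position: [0.5299, 0.0948, 0.1858]
tool_rot: [[0.733, 0.68, -0.0], [0.68, -0.733, 0.0], [-0.0, -0.0, -1.0]]
ft_force: [-5.1, 1.5, -2.4]
grip_width: 0.0278
gripper_force: 2.3
```

Emit:
{"method": "arm_command", "body": {
  "commands": [0.35,0,0.0007,0,0,0,0.0042,0.35,0,0.0013,0,0,0,0.0083,0.35,0,0.002,0,0,0,0.0125,0.35,-0.0001,0.0027,0,0,0,0.0167,0.35,-0.0001,0.0033,0,0,0,0.0208]
}}

```text
time_s: 9.23
position: [0.5309, 0.0937, 0.1858]
tool_rot: [[0.762, 0.647, -0.001], [0.647, -0.762, 0.0], [-0.0, -0.001, -1.0]]
ft_force: [-5.5, 1.1, -2.8]
grip_width: 0.0278
gripper_force: 2.5
```

Emit:
{"method": "arm_command", "body": {
  "commands": [0.35,0,0.0007,0,0,0,0.0042,0.35,0,0.0013,0,0,0,0.0083,0.35,0,0.002,0,0,0,0.0125,0.35,-0.0001,0.0027,0,0,0,0.0167]
}}

```text
time_s: 9.57
position: [0.5317, 0.0927, 0.1858]
tool_rot: [[0.784, 0.62, -0.001], [0.62, -0.784, 0.0], [-0.0, -0.001, -1.0]]
ft_force: [-5.7, 2.1, -2.6]
grip_width: 0.0277
gripper_force: 2.6
```

Push is about 5.6 N (6 N is snug), and counting the turn since contact gives about 25 N on the foot, so the screw is snug. I'll back off the ball, lift and go to the nut.

Emit:
{"method": "arm_command", "body": {
  "commands": [0.35,0,-0.006,0,0,0,0,0.35,0,-0.012,0,0,0,0,0.35,0,-0.012,-0.05,0,0,0,0.35,0,-0.012,-0.1,0,0,0,0.35,0,-0.012,-0.12,0,0,0,0.35,0,-0.012,-0.12,0,0,-0.06,0.35,0,-0.012,-0.12,0,0,-0.12,0.35,0,-0.012,-0.12,0,0,-0.18,0.35,0,-0.012,-0.12,0,0,-0.24,0.35,0,-0.012,-0.12,0,0,-0.3,0.35,0,-0.012,-0.12,0,0,-0.36,0.35,0,-0.012,-0.12,0,0,-0.42]
}}

```text
time_s: 10.57
position: [0.5289, 0.0972, 0.2466]
tool_rot: [[0.02, 1.0, 0.003], [1.0, -0.02, -0.0], [-0.0, 0.003, -1.0]]
ft_force: [0.5, -0.3, 0.5]
grip_width: 0.0279
gripper_force: 0.0
```

Emit:
{"method": "arm_command", "body": {
  "commands": [0.3,-0.08,-0.08,0,0,0,-0.06,0.3,-0.15,-0.14,0,0,0,-0.12,0.3,-0.15,-0.14,0,0,0,-0.18,0.3,-0.15,-0.14,0,0,0,-0.24,0.3,-0.15,-0.14,0,0,0,-0.3,0.3,-0.15,-0.14,0,0,0,-0.36,0.3,-0.15,-0.14,0,0,0,-0.42,0.3,-0.15,-0.14,0,0,0,-0.48,0.3,-0.15,-0.14,0,0,0,-0.54,0.3,-0.15,-0.14,0,0,0,-0.6,0.3,-0.15,-0.14,0,0,0,-0.65,0.3,-0.15,-0.14,0,0,0,-0.7]
}}

```text
time_s: 11.57
position: [0.4571, 0.0239, 0.2466]
tool_rot: [[-0.992, 0.124, 0.003], [0.124, 0.992, -0.001], [-0.003, -0.0, -1.0]]
ft_force: [-0.0, -0.5, 0.0]
grip_width: 0.0298
gripper_force: 0.0
```

Emit:
{"method": "arm_command", "body": {
  "commands": [0.3,0,0,0,0,0,-0.06,0.3,0,0,0,0,0,-0.12,0.3,0,0,0,0,0,-0.18,0.3,0,0,0,0,0,-0.24,0.3,0,0,0,0,0,-0.3,0.3,0,0,0,0,0,-0.36,0.3,0,0,0,0,0,-0.42,0.3,0,0,0,0,0,-0.44,0.3,0,0,0,0,0,-0.44]
}}

```text
time_s: 12.32
position: [0.4569, 0.0239, 0.2465]
tool_rot: [[-0.702, -0.712, 0.003], [-0.712, 0.702, -0.001], [-0.001, -0.002, -1.0]]
ft_force: [-0.0, 0.2, -0.7]
grip_width: 0.0299
gripper_force: 0.0
```

```bash
python3 - <<'E'
from rig import env, optics
import cv2,numpy as np
np.set_printoptions(precision=4,suppress=True)
s=env.observe(); print(s['position'],s['tool_rot'].tolist(),s['q'],s['ft_force'])
d=optics.get_image("wrist"); cv2.imwrite("pics/w2.png",d["image"][:,:,::-1])
E
```

```text
[0.4569 0.0239 0.2465] [[-0.7021166489308267, -0.7120571074127277, 0.0026243241350039108], [-0.7120607511924265, 0.7021174491900106, -0.0007577296285446324], [-0.001303037000014333, -0.002400692802532678, -0.9999962693773634]] [ -11.8792   12.6336   88.569    -0.0118   78.6413 -147.2797] [-0.0116  0.1622 -0.6613]
```

View pics/w2.png

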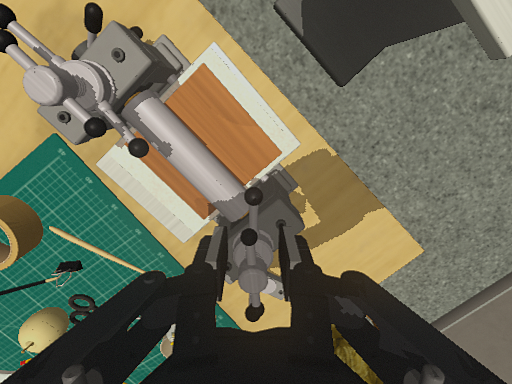

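The wrist view shows the nut ball at (254,196), with the screw's balls at (249,237) and (254,312) inside it. The fingers straddle the nut ball. Checking the offset.

```bash
python3 - <<'E'
import numpy as np
M=np.array([[0.0005,-0.9465,-0.3228,0.0824],[1,0.0007,-0.0004,0],[0.0006,-0.3228,0.9465,-0.1229]])
R=np.array([[-.7021,-.7121,.0026],[-.7121,.7021,-.0008],[-.0013,-.0024,-1]]);p=np.array([0.4569,0.0239,0.2465])
for u,v,z in((254,196,.154),(249,237,.176),(254,312,.176)):
    d=R@M[:,:3]@np.array([(u-252.78)/274.87,(v-183.65)/274.87,1]); o=p+R@M[:,3]
    P=o+d*(z-o[2])/d[2]; print(P,(R.T@(P-p))[:2])
E
python3 arc.py .3 64 42 12;python3 arc.py .3 64 12 12;python3 arc.py .3 64 4 8
```

```text
[0.45789769 0.02593374 0.154     ] [-0.00202846  0.00093944]
[0.4792497  0.04195614 0.176     ] [-0.02845785 -0.00306881]
[0.52905889 0.09835604 0.176     ] [-0.10359126  0.00106044]
0.3, -0.0002, 0.0078, 0.0001, 0, 0, 0.0292, 0.3, -0.0010, 0.0156, 0.0002, 0, 0, 0.0583, 0.3, -0.0021, 0.0233, 0.0003, 0, 0, 0.0875, 0.3, -0.0038, 0.0310, 0.0005, 0, 0, 0.1167, 0.3, -0.0059, 0.0385, 0.0006, 0, 0, 0.1458, 0.3, -0.0085, 0.0459, 0.0007, 0, 0, 0.1750, 0.3, -0.0115, 0.0531, 0.0008, 0, 0, 0.2042, 0.3, -0.0150, 0.0601, 0.0009, 0, 0, 0.2333, 0.3, -0.0189, 0.0669, 0.0011, 0, 0, 0.2625, 0.3, -0.0231, 0.0734, 0.0012, 0, 0, 0.2917, 0.3, -0.0278, 0.0797, 0.0013, 0, 0, 0.3208, 0.3, -0.0329, 0.0856, 0.0014, 0, 0, 0.3500
0.3, -0.0000, 0.0022, 0.0000, 0, 0, 0.0083, 0.3, -0.0001, 0.0045, 0.0001, 0, 0, 0.0167, 0.3, -0.0002, 0.0067, 0.0001, 0, 0, 0.0250, 0.3, -0.0003, 0.0089, 0.0001, 0, 0, 0.0333, 0.3, -0.0005, 0.0112, 0.0002, 0, 0, 0.0417, 0.3, -0.0007, 0.0134, 0.0002, 0, 0, 0.0500, 0.3, -0.0010, 0.0156, 0.0002, 0, 0, 0.0583, 0.3, -0.0012, 0.0178, 0.0003, 0, 0, 0.0667, 0.3, -0.0016, 0.0200, 0.0003, 0, 0, 0.0750, 0.3, -0.0019, 0.0222, 0.0003, 0, 0, 0.0833, 0.3, -0.0024, 0.0244, 0.0004, 0, 0, 0.0917, 0.3, -0.0028, 0.0266, 0.0004, 0, 0, 0.1000
0.3, -0.0000, 0.0011, 0.0000, 0, 0, 0.0042, 0.3, -0.0000, 0.0022, 0.0000, 0, 0, 0.0083, 0.3, -0.0000, 0.0034, 0.0001, 0, 0, 0.0125, 0.3, -0.0001, 0.0045, 0.0001, 0, 0, 0.0167, 0.3, -0.0001, 0.0056, 0.0001, 0, 0, 0.0208, 0.3, -0.0002, 0.0067, 0.0001, 0, 0, 0.0250, 0.3, -0.0002, 0.0078, 0.0001, 0, 0, 0.0292, 0.3, -0.0003, 0.0089, 0.0001, 0, 0, 0.0333
```

Emit:
{"method": "arm_command", "body": {
  "commands": [0.3,0,0.002,0.03,0,0,0,0.3,0,0.002,0.07,0,0,0,0.3,0,0.002,0.11,0,0,0,0.3,0,0.002,0.14,0,0,0,0.3,0,0.002,0.16,0,0,0,0.3,0,0.002,0.168,0,0,0,0.3,0,0.002,0.168,0,0,0]
}}

```text
time_s: 12.95
position: [0.4557, 0.0247, 0.1615]
tool_rot: [[-0.704, -0.71, -0.001], [-0.71, 0.704, 0.0], [0.0, 0.0, -1.0]]
ft_force: [-0.1, -0.1, 0.3]
grip_width: 0.0301
gripper_force: 0.0
```

Emit:
{"method": "arm_command", "body": {
  "commands": [0.3,-0.0002,0.0078,0,0,0,0.029,0.3,-0.001,0.0156,0,0,0,0.058,0.3,-0.0021,0.0233,0,0,0,0.0875,0.3,-0.0038,0.031,0,0,0,0.117,0.3,-0.0059,0.0385,0,0,0,0.146,0.3,-0.0085,0.0459,0,0,0,0.175,0.3,-0.0115,0.0531,0.001,0,0,0.204,0.3,-0.015,0.0601,0.001,0,0,0.233,0.3,-0.0189,0.0669,0.001,0,0,0.2625,0.3,-0.0231,0.0734,0.001,0,0,0.292,0.3,-0.0278,0.0797,0.001,0,0,0.321,0.3,-0.0329,0.0856,0.0014,0,0,0.35]
}}

```text
time_s: 13.95
position: [0.4375, 0.0665, 0.1624]
tool_rot: [[-0.999, -0.054, 0.003], [-0.054, 0.999, -0.001], [-0.003, -0.001, -1.0]]
ft_force: [0.9, -1.1, 0.8]
grip_width: 0.0301
gripper_force: 0.5
```

Emit:
{"method": "arm_command", "body": {
  "commands": [0.3,-0.0002,0.0078,0,0,0,0.029,0.3,-0.001,0.0156,0,0,0,0.058,0.3,-0.0021,0.0233,0,0,0,0.0875,0.3,-0.0038,0.031,0,0,0,0.117,0.3,-0.0059,0.0385,0,0,0,0.146,0.3,-0.0085,0.0459,0,0,0,0.175,0.3,-0.0115,0.0531,0.001,0,0,0.204,0.3,-0.015,0.0601,0.001,0,0,0.233,0.3,-0.0189,0.0669,0.001,0,0,0.2625,0.3,-0.0231,0.0734,0.001,0,0,0.292,0.3,-0.0278,0.0797,0.001,0,0,0.321,0.3,-0.0329,0.0856,0.0014,0,0,0.35]
}}

```text
time_s: 14.95
position: [0.4514, 0.1102, 0.1616]
tool_rot: [[-0.778, 0.628, 0.002], [0.628, 0.778, -0.0], [-0.002, 0.001, -1.0]]
ft_force: [0.3, -1.1, 0.2]
grip_width: 0.0298
gripper_force: 0.5
```

Emit:
{"method": "arm_command", "body": {
  "commands": [0.3,0,0.0022,0,0,0,0.0083,0.3,-0.0001,0.0045,0,0,0,0.0167,0.3,-0.0002,0.0067,0,0,0,0.025,0.3,-0.0003,0.0089,0,0,0,0.0333,0.3,-0.0005,0.0112,0,0,0,0.0417,0.3,-0.0007,0.0134,0,0,0,0.05,0.3,-0.001,0.0156,0,0,0,0.0583,0.3,-0.0012,0.0178,0,0,0,0.0667,0.3,-0.0016,0.02,0,0,0,0.075,0.3,-0.0019,0.0222,0,0,0,0.0833,0.3,-0.0024,0.0244,0,0,0,0.0917,0.3,-0.0028,0.0266,0,0,0,0.1]
}}

```text
time_s: 15.95
position: [0.4602, 0.1198, 0.1605]
tool_rot: [[-0.632, 0.775, -0.0], [0.775, 0.632, 0.0], [0.0, -0.0, -1.0]]
ft_force: [-1.0, -1.6, -0.8]
grip_width: 0.0301
gripper_force: 0.4
```

Emit:
{"method": "arm_command", "body": {
  "commands": [0.3,0,0.0022,0,0,0,0.0083,0.3,-0.0001,0.0045,0,0,0,0.0167,0.3,-0.0002,0.0067,0,0,0,0.025,0.3,-0.0003,0.0089,0,0,0,0.0333,0.3,-0.0005,0.0112,0,0,0,0.0417,0.3,-0.0007,0.0134,0,0,0,0.05,0.3,-0.001,0.0156,0,0,0,0.0583,0.3,-0.0012,0.0178,0,0,0,0.0667,0.3,-0.0016,0.02,0,0,0,0.075,0.3,-0.0019,0.0222,0,0,0,0.0833,0.3,-0.0024,0.0244,0,0,0,0.0917,0.3,-0.0028,0.0266,0,0,0,0.1]
}}

```text
time_s: 16.95
position: [0.4713, 0.1271, 0.1605]
tool_rot: [[-0.457, 0.889, -0.0], [0.889, 0.457, 0.0], [0.0, -0.0, -1.0]]
ft_force: [-0.6, -1.7, -0.7]
grip_width: 0.0294
gripper_force: 0.5
```

Emit:
{"method": "arm_command", "body": {
  "commands": [0.3,0,0.0022,0,0,0,0.0083,0.3,-0.0001,0.0045,0,0,0,0.0167,0.3,-0.0002,0.0067,0,0,0,0.025,0.3,-0.0003,0.0089,0,0,0,0.0333,0.3,-0.0005,0.0112,0,0,0,0.0417,0.3,-0.0007,0.0134,0,0,0,0.05,0.3,-0.001,0.0156,0,0,0,0.0583,0.3,-0.0012,0.0178,0,0,0,0.0667,0.3,-0.0016,0.02,0,0,0,0.075,0.3,-0.0019,0.0222,0,0,0,0.0833,0.3,-0.0024,0.0244,0,0,0,0.0917,0.3,-0.0028,0.0266,0,0,0,0.1]
}}

```text
time_s: 17.95
position: [0.4838, 0.132, 0.1605]
tool_rot: [[-0.262, 0.965, -0.0], [0.965, 0.262, 0.0], [0.0, -0.0, -1.0]]
ft_force: [-1.1, -0.6, -0.8]
grip_width: 0.0295
gripper_force: 0.5
```

Emit:
{"method": "arm_command", "body": {
  "commands": [0.3,0,0.0022,0,0,0,0.0083,0.3,-0.0001,0.0045,0,0,0,0.0167,0.3,-0.0002,0.0067,0,0,0,0.025,0.3,-0.0003,0.0089,0,0,0,0.0333,0.3,-0.0005,0.0112,0,0,0,0.0417,0.3,-0.0007,0.0134,0,0,0,0.05,0.3,-0.001,0.0156,0,0,0,0.0583,0.3,-0.0012,0.0178,0,0,0,0.0667,0.3,-0.0016,0.02,0,0,0,0.075,0.3,-0.0019,0.0222,0,0,0,0.0833,0.3,-0.0024,0.0244,0,0,0,0.0917,0.3,-0.0028,0.0266,0,0,0,0.1]
}}

```text
time_s: 18.95
position: [0.497, 0.1341, 0.1605]
tool_rot: [[-0.056, 0.998, -0.0], [0.998, 0.056, 0.0], [0.0, -0.0, -1.0]]
ft_force: [-1.4, -0.1, -0.8]
grip_width: 0.0302
gripper_force: 0.6
```

Emit:
{"method": "arm_command", "body": {
  "commands": [0.3,0,0.0022,0,0,0,0.0083,0.3,-0.0001,0.0045,0,0,0,0.0167,0.3,-0.0002,0.0067,0,0,0,0.025,0.3,-0.0003,0.0089,0,0,0,0.0333,0.3,-0.0005,0.0112,0,0,0,0.0417,0.3,-0.0007,0.0134,0,0,0,0.05,0.3,-0.001,0.0156,0,0,0,0.0583,0.3,-0.0012,0.0178,0,0,0,0.0667,0.3,-0.0016,0.02,0,0,0,0.075,0.3,-0.0019,0.0222,0,0,0,0.0833,0.3,-0.0024,0.0244,0,0,0,0.0917,0.3,-0.0028,0.0266,0,0,0,0.1]
}}

```text
time_s: 19.95
position: [0.5104, 0.1335, 0.1605]
tool_rot: [[0.153, 0.988, 0.0], [0.988, -0.153, 0.0], [0.0, 0.0, -1.0]]
ft_force: [-0.8, 0.1, 0.1]
grip_width: 0.0298
gripper_force: 0.6
```

Emit:
{"method": "arm_command", "body": {
  "commands": [0.3,0,0.0022,0,0,0,0.0083,0.3,-0.0001,0.0045,0,0,0,0.0167,0.3,-0.0002,0.0067,0,0,0,0.025,0.3,-0.0003,0.0089,0,0,0,0.0333,0.3,-0.0005,0.0112,0,0,0,0.0417,0.3,-0.0007,0.0134,0,0,0,0.05,0.3,-0.001,0.0156,0,0,0,0.0583,0.3,-0.0012,0.0178,0,0,0,0.0667,0.3,-0.0016,0.02,0,0,0,0.075,0.3,-0.0019,0.0222,0,0,0,0.0833,0.3,-0.0024,0.0244,0,0,0,0.0917,0.3,-0.0028,0.0266,0,0,0,0.1]
}}

```text
time_s: 20.95
position: [0.5232, 0.1301, 0.1605]
tool_rot: [[0.355, 0.935, -0.0], [0.935, -0.355, 0.0], [0.0, -0.0, -1.0]]
ft_force: [-2.3, 3.2, -1.6]
grip_width: 0.03
gripper_force: 1.4
```

Emit:
{"method": "arm_command", "body": {
  "commands": [0.3,0,0.0022,0,0,0,0.0083,0.3,-0.0001,0.0045,0,0,0,0.0167,0.3,-0.0002,0.0067,0,0,0,0.025,0.3,-0.0003,0.0089,0,0,0,0.0333,0.3,-0.0005,0.0112,0,0,0,0.0417,0.3,-0.0007,0.0134,0,0,0,0.05,0.3,-0.001,0.0156,0,0,0,0.0583,0.3,-0.0012,0.0178,0,0,0,0.0667]
}}

```text
time_s: 21.62
position: [0.5314, 0.1265, 0.1605]
tool_rot: [[0.482, 0.876, -0.0], [0.876, -0.482, 0.0], [0.0, -0.0, -1.0]]
ft_force: [-2.9, 4.6, -1.4]
grip_width: 0.0299
gripper_force: 2.1
```

Emit:
{"method": "arm_command", "body": {
  "commands": [0.3,0,0.0011,0,0,0,0.0042,0.3,0,0.0022,0,0,0,0.0083,0.3,0,0.0034,0,0,0,0.0125,0.3,-0.0001,0.0045,0,0,0,0.0167,0.3,-0.0001,0.0056,0,0,0,0.0208,0.3,-0.0002,0.0067,0,0,0,0.025]
}}

```text
time_s: 22.12
position: [0.5342, 0.1248, 0.1605]
tool_rot: [[0.526, 0.85, -0.0], [0.85, -0.526, 0.001], [0.0, -0.0, -1.0]]
ft_force: [-2.4, 4.6, -0.6]
grip_width: 0.0299
gripper_force: 2.3
```

Emit:
{"method": "arm_command", "body": {
  "commands": [0.3,0,0.0011,0,0,0,0.0042,0.3,0,0.0022,0,0,0,0.0083,0.3,0,0.0034,0,0,0,0.0125,0.3,-0.0001,0.0045,0,0,0,0.0167,0.3,-0.0001,0.0056,0,0,0,0.0208,0.3,-0.0002,0.0067,0,0,0,0.025,0.3,-0.0002,0.0078,0,0,0,0.0292,0.3,-0.0003,0.0089,0,0,0,0.0333]
}}

```text
time_s: 22.78
position: [0.5379, 0.1225, 0.1605]
tool_rot: [[0.584, 0.812, -0.0], [0.812, -0.584, 0.001], [0.0, -0.001, -1.0]]
ft_force: [-1.3, 6.3, -0.1]
grip_width: 0.0297
gripper_force: 2.6
```

Emit:
{"method": "arm_command", "body": {
  "commands": [0.3,0,0.0011,0,0,0,0.0042,0.3,0,0.0022,0,0,0,0.0083,0.3,0,0.0034,0,0,0,0.0125]
}}

```text
time_s: 23.03
position: [0.5393, 0.1215, 0.1605]
tool_rot: [[0.605, 0.796, -0.0], [0.796, -0.605, 0.001], [0.0, -0.001, -1.0]]
ft_force: [-3.2, 5.8, -0.8]
grip_width: 0.0303
gripper_force: 2.7
```

Emit:
{"method": "arm_command", "body": {
  "commands": [0.3,0,0.0011,0,0,0,0.0042,0.3,0,0.0022,0,0,0,0.0083,0.3,0,0.0034,0,0,0,0.0125,0.3,-0.0001,0.0045,0,0,0,0.0167]
}}

```text
time_s: 23.37
position: [0.541, 0.1202, 0.1605]
tool_rot: [[0.633, 0.774, -0.0], [0.774, -0.633, 0.001], [0.001, -0.001, -1.0]]
ft_force: [-2.0, 6.7, -1.6]
grip_width: 0.0301
gripper_force: 2.9
```

Push is 5.3–5.7 N and about 29° past contact, so the nut is firmly hand-tight. I'll back off, lift and look.

Emit:
{"method": "arm_command", "body": {
  "commands": [0.3,0,-0.006,0,0,0,0,0.3,0,-0.013,0,0,0,0,0.3,0,-0.013,-0.04,0,0,0,0.3,0,-0.013,-0.1,0,0,0,0.3,0,-0.013,-0.16,0,0,0,0.3,0,-0.013,-0.22,0,0,0,0.3,0,-0.013,-0.28,0,0,0,0.3,-0.1,-0.1,-0.28,0,0,0,0.3,-0.2,-0.2,-0.28,0,0,0,0.3,-0.3,-0.2,-0.28,0,0,0,0.3,-0.4,-0.2,-0.28,0,0,0,0.3,-0.4,-0.2,-0.28,0,0,0]
}}

```text
time_s: 24.37
position: [0.3501, 0.0395, 0.3007]
tool_rot: [[0.631, 0.776, 0.001], [0.776, -0.631, -0.002], [-0.0, 0.002, -1.0]]
ft_force: [0.5, -0.8, 0.6]
grip_width: 0.03
gripper_force: 0.0
```

```bash
python3 - <<'E'
from rig import env, optics
import cv2,numpy as np
s=env.observe(); print(s['position'],s['ft_force'])
f=lambda a:cv2.resize(a,(400,500),interpolation=cv2.INTER_CUBIC)
t=optics.get_image("top")["image"][190:290,180:260]; d=optics.get_image("side")["image"][170:320,250:370]
cv2.imwrite("pics/end.png",np.hstack([f(t),f(d)])[:,:,::-1])
E
```

```text
[0.35010509 0.03947187 0.30066319] [ 0.4938746  -0.778244    0.63120201]
```

View pics/end.png

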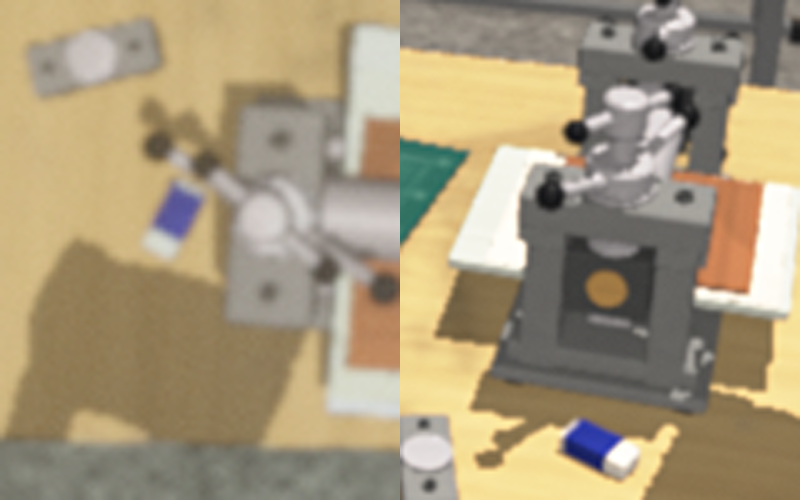

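In the final view, nut balls at (157,146) and (384,289) and screw balls at (207,163) and (325,270) lie where I left them. The nut sits on the bush, and the eraser and loose small bridge have not moved.

```bash
python3 -c "
from rig import env
print(env.close_job())"
```

```text
the job is handed in; nothing more can be done
None
```

The left pressure screw is wound down snug (about 5.6 N push at the ball) and its lock nut is jammed against the bridge (about 5.5 N push). I touched nothing else on the desk and handed the job in at about 24.5 s; no verdict came back.

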